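# Click-test the dishwasher door switch

## Robot

A 6-joint arm with a two-finger parallel gripper is mounted at the origin on a cart in front of the work surface, level with it; the furniture and walls round the work are solid. World frame = base frame: x ahead of the robot, y to its left, z up, the work surface at z = 0. Lengths are in m, angles in rad, forces in N, time in s.
With the tool pointing down it reaches from about 0.225 to 0.875 m from the base axis. Payload 3.4 kg.
Tool frame: the origin (TCP) lies at the very end of the fingers, on their centre line; the grasp point (between the pads) lies 19 mm behind it; z points along the fingers, y is the direction in which the jaws open and shut (so a half turn about z gives the same grasp; the last joint's range is limited). The gripper opens to 85 mm and grips with 20 to 120 N. Pads are 22 mm wide; open, the fingers measure 114 mm over their backs; the gripper's body (76 mm by 85 mm) begins 54 mm behind the grasp point. The pads swing forward as they close: fully open they stand 13 mm farther back than shut.
Start: joints at [1.082, 0.276, 1.505, -0, 1.361, -0.121], TCP at [0.207, 0.537, 0.231] pointing down, gripper open.
Joint ranges: [-2.89, 2.89], [-0.75, 2.08], [0.22, 2.7], [-1.18, 4.32], [0.11, 2.71], [-2.7, 2.7]. Speed limits (rad/s): [2.57, 2.57, 3.14, 3.14, 3.14, 3.14].

## Interface

Orientations are given as a unit quaternion [w, x, y, z].
In Python, from rig import manip gives the robot as it stands. The module is installed in compiled form; this text tells all that it offers.
- The arm moves only by the tool carry_out, never from a script. Its argument "moves" is one flat list of numbers, 5 for each row, row after row: the opening in per cent of the stroke, from 0 (shut) to 100 (fully open), then the shift along the world's x, y, z in cm, then the turn about the world's z in rad. A call has exactly 10 rows; each row shifts and turns the commanded pose from where the row before left it; what a row does not reach is not made up. A row lasts 1/10 s, in which the tool goes at most 50 mm and 8.59 degrees, less where a joint would pass 70% of its speed; a pose out of reach is approached as far as the arm can. A call is refused whole if a number of a shift passes 5 or a number of a turn 0.15, either way. A call with a gripper value outside its range is refused whole. The fingers move at their own pace and stop on an object; "squeeze" is the grip in N (left out, the last holds). Time passes only in rows, so rows that do not move let the fingers close, or fill a call up. It gives the time, the measured TCP pose, the force and the opening at its end, in the units of the state.
- manip.get_state(): the state, without advancing time (a new reading comes with each control period).
- manip.get_image(name): name is "side" or "top" or "wrist"; returns the picture (400x640x3 uint8, red, green, blue); there is no depth.
- manip.camera_info(name): a dict with "fov_y" (degrees; the focal length in pixels is half the picture's height over the tangent of half this angle, whatever the lens; pixels are square), "cx", "cy" (the principal point, pixels), "rvec" (rotation vector, rad) and "tvec" (3), from world to camera coordinates, as OpenCV has them; the wrist camera has in their place "hand_eye" (4x4, takes a point from camera to tool coordinates, whose origin is the TCP and whose axes are the flange's). Camera axes: x right, y down, z forward; pixel columns grow to the right and rows downward; lengths in m; the calibration is good to about 2 mm. A picture is of the moment at which its call begins: read the wrist's pose just before it. camera_info takes no time and is no camera call.
- manip.sign_off(): hands the job in, once; it reports no verdict.
The state is a dict: "clock": time; "qpos": joint angles; "qd": joint speeds; "effort": joint torques, N m; "position": TCP position; "ee_rot": TCP orientation; "contact_force": force on the tool from outside, world axes, zero at the start; "moment": the same for the moment, N m; "width": finger opening in m.
Only numpy, scipy, OpenCV 4.12 (cv2) and the standard library are available. Lean on these libraries where they do the work, as an engineer would, in place of code of your own. Each camera call takes 0.05 s, during which the arm holds its last target. There are 200 camera calls.

## Task

Two spare door switches for the dishwasher stand on steel plates on the worktop, to be tried before they are fitted. On the one whose lever carries a roller, press the lever down from above just until it clicks, which it does as it comes about level, and hold it there a moment without forcing it on below level; then let it go so that it springs back up. Leave the other switch, with the plain rod lever, alone.

Things in the scene. Friction and masses are not known exactly. Their poses are not given: they have to be found in the camera images.
- roller_lever_roller (a point): Centre of the black roller (28 mm diameter, 22 mm wide, spins freely) at the end of a sprung steel lever, 120 mm from its pivot. At rest the lever slopes 20 degrees up from the pivot and this point is 146 mm above the worktop, 41 mm higher than with the lever level; pressed level it moves 7 mm away from the pivot. Axes at rest: x level along the axle, z up, lever from pivot towards -y.
- roller_lever (a joint): Roller lever angle, rad: 0 at rest (20 degrees up), grows as pressed down, 0.35 when level. Clicks at 0.23 (roller 27 mm below rest, 14 mm above level); overtravelled past 0.46 (54 mm below rest, 13 mm below level); stop at 0.62. A spring returns it: 2.5 N on the roller starts it, about 4.3 N at level, rising evenly; the click makes no step in the force.
- rod_lever_tip (a point): Free end of the other switch's plain round steel rod lever (8 mm thick, 120 mm long, no roller), at rest 146 mm above the worktop; axes as for the roller. Both switches are fixed and else alike: a 120 x 180 x 8 mm steel plate, a grey switch box 122 mm high at its +x, +y corner, the lever's pivot 105 mm above the worktop at the box's -x side, nothing tall under the lever's end.
- rod_lever (a joint): Angle of the plain rod lever, rad: 0 at rest, grows as it is pressed down; to be left alone (under 0.10).

How it is judged:
By the outcome, as a careful person would: the job done as asked, in the order asked, and still so for the second after the job is handed in, with the robot touching nothing.
It also fails if it takes over 32 s, if anything falls off the work surface, if the arm or the gripper's body presses on something with over 40 N, if the wrist force passes 120 N, or if a joint passes its speed limit or range.

## Working session

There is one attempt and no reset: what is moved stays moved. The work goes in short steps, Python scripts to look and compute and a tool call to move; the robot and the scene stay as the last step left them, time stands still between calls to the robot, and variables do not carry over. Pictures are saved under pics/ and viewed, about 8 in all and at most 12, crops included, and the job is handed in when it is done.

Besides the shell and the picture viewer there is one more tool, called after "Call:" as a command line: name --argument value ..., lists and objects as JSON in quotes. carry_out: Moves the arm, as the interface text tells. Its arguments: {"type":"object","properties":{"moves":{"type":"array","items":{"type":"number"}},"squeeze":{"type":"number"}},"required":["moves"]}

```bash
mkdir -p pics; cat > h.py <<'E'
from rig import manip
import numpy as np, cv2
from scipy.spatial.transform import Rotation as R
def ray(name,u,v,st=None):
    i=manip.camera_info(name); f=200/np.tan(np.radians(i["fov_y"])/2)
    d=np.array([(u-i["cx"])/f,(v-i["cy"])/f,1.])
    if "rvec" in i:
        Rm=cv2.Rodrigues(np.array(i["rvec"],float))[0]; t=np.array(i["tvec"],float).ravel()
        return -Rm.T@t, Rm.T@d
    H=np.array(i["hand_eye"]); q=st["ee_rot"]; Rt=R.from_quat([q[1],q[2],q[3],q[0]]).as_matrix()
    return np.array(st["position"])+Rt@H[:3,3], Rt@H[:3,:3]@d
def onz(o,d,z): return o+d*(z-o[2])/d[2]
def tri(rs):
    A=0;b=0
    for o,d in rs:
        d=d/np.linalg.norm(d);P=np.eye(3)-np.outer(d,d);A=A+P;b=b+P@o
    p=np.linalg.solve(A,b); return p
def save(im,n): cv2.imwrite("pics/"+n,im[:,:,::-1])
E
python3 - <<'E'
from h import *
for n in("side","top"):
    save(manip.get_image(n),n+"0.png"); print(manip.camera_info(n))
s=manip.get_state(); print({k:np.round(v,3) for k,v in s.items()})
E
```

```text
{'fov_y': 52.05079593587761, 'cx': 316.9099679901257, 'cy': 202.1850529536633, 'rvec': array([ 2.17078395, -0.31101291,  0.14746276]), 'tvec': array([-0.42595349,  0.24284159,  1.0465507 ])}
{'fov_y': 48.90268159315573, 'cx': 320.990739118797, 'cy': 201.08508655785587, 'rvec': array([ 2.16480512, -2.13625985,  0.18596778]), 'tvec': array([0.03276976, 0.48587716, 1.28396166])}
{'clock': np.float64(0.1), 'qpos': array([ 1.082,  0.277,  1.506, -0.   ,  1.361, -0.121]), 'qd': array([-0.001, -0.001, -0.003,  0.   , -0.001,  0.001]), 'effort': array([ 1.000e-03, -4.177e+01, -2.464e+01, -0.000e+00,  6.000e-03,
       -0.000e+00]), 'position': array([0.207, 0.536, 0.231]), 'ee_rot': array([-0.   ,  0.183,  0.983, -0.001]), 'contact_force': array([ 0.326,  0.115, -0.086]), 'moment': array([0.014, 0.026, 0.009]), 'width': np.float64(0.085)}
```

View pics/side0.png

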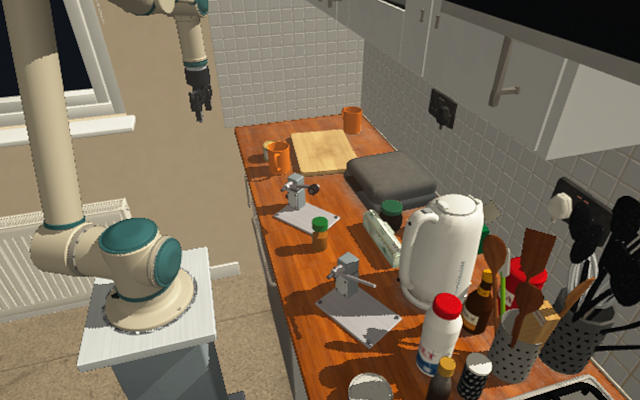

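View pics/top0.png

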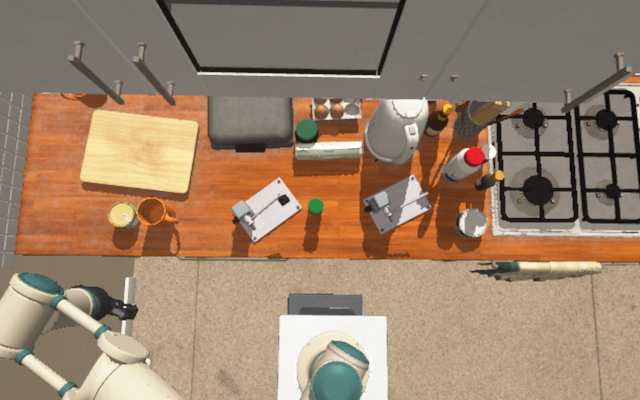

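The roller switch is the left one: roller at about (284,200) in top and (314,188) in side. The rod switch is on the right, at about (400,205) in top. A green-capped jar stands at (316,206) in top, near the roller.

```bash
python3 - <<'E'
from h import *
c={}
for n,(u,v) in dict(side=(314,188),top=(284,200)).items():
    im=cv2.imread(f"pics/{n}0.png"); g=im.max(2); r=10
    m=(g[v-r:v+r+1,u-r:u+r+1]<65).astype(np.uint8)
    k,l,s,ce=cv2.connectedComponentsWithStats(m)
    for i in range(1,k):
        if s[i,4]>8: print(n,s[i],ce[i]+[u-r,v-r])
    i=1+np.argmax(s[1:,4]); c[n]=ce[i]+[u-r,v-r]
rs=[ray(n,*c[n]) for n in c]
p=tri(rs); print("roller",p); print([onz(*r,0.146) for r in rs])
print("box/pivot approx",onz(*ray("top",241,211),.122), "lever start",onz(*ray("top",252,214),.11))
print("plate corners",[onz(*ray("top",*q),.008).round(3) for q in((234,211),(280,180),(300,208),(256,239))])
print("jar",onz(*ray("top",316,206),.08), tri([ray("top",316,206),ray("side",320,222)]))
a=cv2.imread("pics/top0.png")[160:250,220:330];b=cv2.imread("pics/side0.png")[160:260,260:370]
cv2.imwrite("pics/crop.png",np.hstack([cv2.resize(a,(400,327)),cv2.resize(b,(400,327))]))
E
```

```text
side [ 4  6 11 11 70] [313.08571429 188.64285714]
top [ 5  5 10 10 63] [283.26984127 199.38095238]
roller [0.47291977 0.14445973 0.14979631]
[array([0.47624015, 0.15007001, 0.146     ]), array([0.47174127, 0.14499387, 0.146     ])]
box/pivot approx [0.44097989 0.26343497 0.122     ] lever start [0.4344649  0.23423549 0.11      ]
plate corners [array([0.455, 0.303, 0.008]), array([0.554, 0.166, 0.008]), array([0.468, 0.103, 0.008]), array([0.371, 0.234, 0.008])]
jar [0.46411491 0.05431186 0.08      ] [0.46501811 0.05385996 0.09765435]
```

View pics/crop.png

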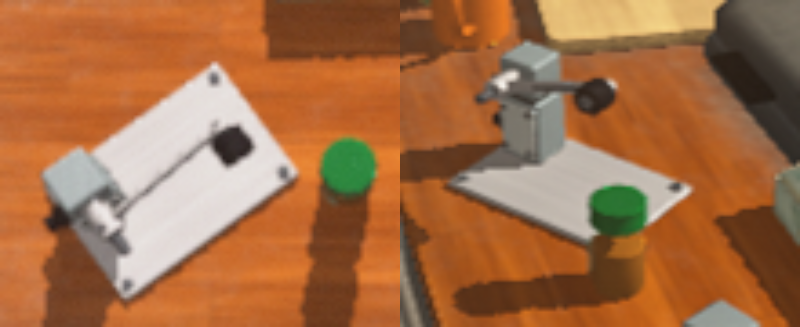

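Call:
carry_out --moves '[0, 2, -3, 0, 0, 0, 2, -3, 0, 0, 0, 2, -3, 0, 0, 0, 2, -3, 0, 0, 0, 2, -3, 0, 0, 0, 2, -3, 0, 0, 0, 2, -3, 0, 0, 0, 2, -3, 0, 0, 0, 2, -3, 0, 0, 0, 2, -3, 0, 0]' --squeeze 20

```text
clock: 1.1
position: [0.4071, 0.2352, 0.231]
ee_rot: [-0.0, 0.183, 0.983, -0.0]
contact_force: [1.0, 0.9, 0.2]
width: 0.0
```

```bash
python3 - <<'E'
from h import *
s=manip.get_state(); im=manip.get_image("wrist"); save(im,"w1.png"); np.save("s1.npy",s,allow_pickle=True)
print(s["clock"],s["position"],s["ee_rot"],s["qpos"],s["contact_force"],s["width"]); print(manip.camera_info("wrist"))
E
```

```text
1.1 [0.40710056 0.23517446 0.23104709] [-2.33374832e-04  1.82863204e-01  9.83138337e-01 -6.57715549e-05] [ 3.75585456e-01  1.17367714e-01  1.71341389e+00  1.40960310e-04
  1.31127645e+00 -8.27451109e-01] [1.02700847 0.91901447 0.22861651] 1.0384669705012589e-05
{'fov_y': 66.11332443724221, 'cx': 317.34766014396826, 'cy': 199.63906625297022, 'hand_eye': array([[-7.52146324e-04, -9.48526975e-01, -3.16695456e-01,
         8.06881008e-02],
       [ 9.99999485e-01, -4.97562903e-04, -8.84743041e-04,
         5.65534461e-04],
       [ 6.81626729e-04, -3.16695959e-01,  9.48526861e-01,
        -1.43163477e-01],
       [ 0.00000000e+00,  0.00000000e+00,  0.00000000e+00,
         1.00000000e+00]])}
```

View pics/w1.png

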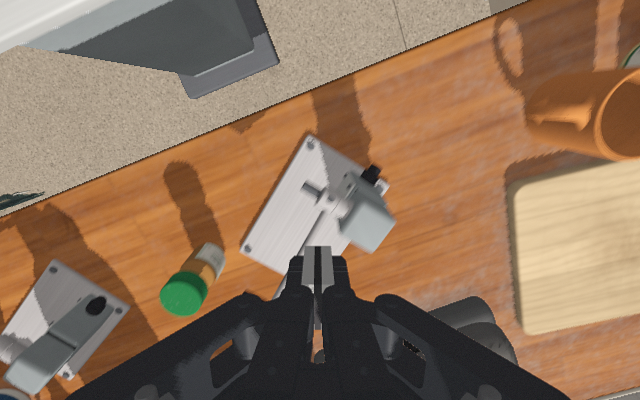

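The roller is hidden behind the fingers, so I'll go past it and look from there.

Call:
carry_out --moves '[0, 1.5, -1.4, 0, 0, 0, 1.5, -1.4, 0, 0, 0, 1.5, -1.4, 0, 0, 0, 1.5, -1.4, 0, 0, 0, 1.5, -1.4, 0, 0, 0, 1.5, -1.4, 0, 0, 0, 1.5, -1.4, 0, 0, 0, 1.5, -1.4, 0, 0, 0, 0, 0, 0, 0, 0, 0, 0, 0, 0]'

```text
clock: 2.15
position: [0.5265, 0.1246, 0.2309]
ee_rot: [-0.001, 0.183, 0.983, 0.0]
contact_force: [-0.9, 0.5, 0.6]
width: -0.0001
```

```bash
python3 - <<'E'
from h import *
s=manip.get_state(); im=manip.get_image("wrist"); save(im,"w2.png"); np.save("s2.npy",s,allow_pickle=True)
print(s["position"])
E
```

```text
[0.5264975  0.12457731 0.2309089 ]
```

View pics/w2.png

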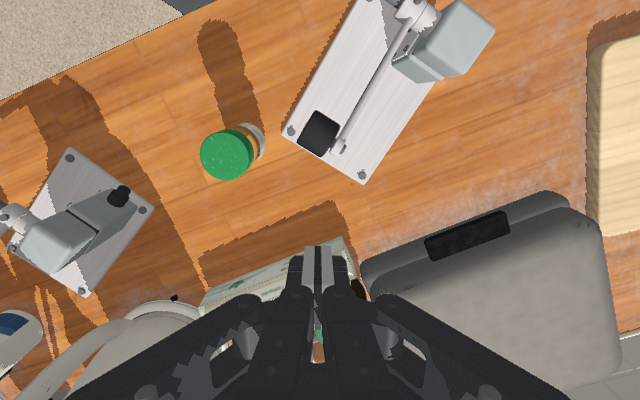

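The roller is the black square at about (320,133), with the lever running up-right to the box at (430,45).

```bash
python3 - <<'E'
from h import *
s=np.load("s2.npy",allow_pickle=True).item(); im=cv2.imread("pics/w2.png")
m=np.zeros((400,640),np.uint8); m[100:165,290:350]=(im[100:165,290:350].max(2)<65)
k,l,st,ce=cv2.connectedComponentsWithStats(m); i=1+np.argmax(st[1:,4]); print(st[i],ce[i])
print(cv2.minAreaRect(cv2.findNonZero((l==i).astype(np.uint8))))
o=ray("wrist",*ce[i],s)
for z in(.146,.15,.155): print(z,onz(*o,z))
rs=[o,ray("side",313.1,188.6),ray("top",283.3,199.4)]; print(tri(rs),tri([o,rs[2]]),tri([o,rs[1]]))
print([onz(*ray("wrist",*q,s),.008)[:2].round(3) for q in((291,131),(362,175))])
E
```

```text
[ 297  111   43   46 1137] [318.03869833 133.50219877]
((318.6617736816406, 133.8970489501953), (31.89873695373535, 37.901187896728516), 30.963754653930664)
0.146 [0.47499136 0.14543689 0.146     ]
0.15 [0.4745821  0.14558881 0.15      ]
0.155 [0.47407053 0.1457787  0.155     ]
[0.4735885  0.14506683 0.14936097] [0.47547724 0.14542881 0.12956125] [0.47485665 0.14552194 0.14926371]
[array([0.475, 0.112]), array([0.555, 0.172])]
```

Call:
carry_out --moves '[0, -1, 0.35, 0, 0, 0, -1, 0.35, 0, 0, 0, -1, 0.35, 0, 0, 0, -1, 0.35, 0, 0, 0, -1, 0.35, 0, 0, 0, 0, 0, -1, 0, 0, 0, 0, -1.5, 0, 0, 0, 0, -1.5, 0, 0, 0, 0, -1, 0, 0, 0, 0, -0.6, 0]'

```text
clock: 3.2
position: [0.4763, 0.1419, 0.174]
ee_rot: [-0.001, 0.183, 0.983, -0.0]
contact_force: [-0.1, -0.4, -0.2]
width: 0.0002
```

```bash
python3 - <<'E'
from h import *
s=manip.get_state(); print(s["position"],s["contact_force"])
a=manip.get_image("side")[120:240,220:400]; b=manip.get_image("top")[150:270,200:380]
save(np.hstack([cv2.resize(x,(400,267)) for x in(b,a)]),"c2.png")
E
```

```text
[0.47632452 0.14193811 0.17398023] [-0.11348463 -0.37841993 -0.20640139]
```

View pics/c2.png

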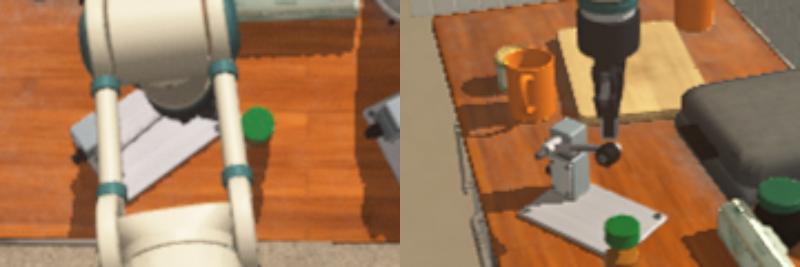

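The fingertip is just above the roller, which the side crop shows at (607,152).

Call:
carry_out --moves '[0, 0, 0, -0.4, 0, 0, 0, 0, -0.4, 0, 0, 0, 0, -0.4, 0, 0, 0, 0, -0.4, 0, 0, 0, 0, -0.4, 0, 0, 0, 0, -0.4, 0, 0, 0, 0, -0.3, 0, 0, 0, 0, -0.3, 0, 0, 0, 0, 0, 0, 0, 0, 0, 0, 0]'

```text
clock: 4.3
position: [0.4768, 0.1422, 0.1454]
ee_rot: [0.0, 0.183, 0.983, 0.0]
contact_force: [-0.1, -0.3, 2.5]
width: -0.0
```

Call:
carry_out --moves '[0, 0, 0, -0.3, 0, 0, 0, 0, -0.3, 0, 0, 0, 0, -0.3, 0, 0, 0, 0, -0.3, 0, 0, 0, 0, -0.3, 0, 0, 0, 0, -0.3, 0, 0, 0, 0, -0.2, 0, 0, 0, 0, -0.2, 0, 0, 0, 0, 0, 0, 0, 0, 0, 0, 0]'

```text
clock: 5.3
position: [0.4768, 0.1422, 0.1234]
ee_rot: [0.0, 0.183, 0.983, 0.0]
contact_force: [0.7, -0.8, 3.3]
width: -0.0
```

```bash
python3 - <<'E'
from h import *
f=[]
for i in range(4):
    im=manip.get_image("side"); s=manip.get_state(); f.append(s["contact_force"])
print(s["position"],np.mean(f,0))
save(cv2.resize(im[120:240,240:400],(640,480)),"c3.png")
E
```

```text
[0.4768155  0.14216012 0.12342747] [0.09491688 0.0585883  3.60504211]
```

View pics/c3.png

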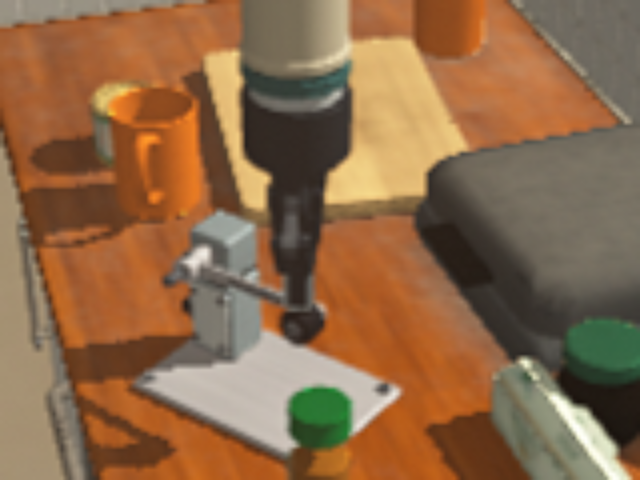

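Side view shows the tip on the roller (about (315,200) full frame) and the lever lower. I'll check the roller's height numerically.

```bash
python3 - <<'E'
from h import *
i=manip.camera_info("side"); f=200/np.tan(np.radians(i["fov_y"])/2)
K=np.array([[f,0,i["cx"]],[0,f,i["cy"]],[0,0,1]])
u=np.array([.59,-.81,0]); r0=np.array([.4745,.1455,.146]); piv=r0-u*.1128-[0,0,.041]
for a in(0,.23,.30,.35,.46):
    t=.349-a; p=piv+.12*(np.cos(t)*u+np.sin(t)*np.array([0,0,1])); print(a,p.round(4),cv2.projectPoints(p,i["rvec"],i["tvec"],K,None)[0].ravel().round(1))
F=[]
for k in range(6): im=manip.get_image("side"); F.append(manip.get_state()["contact_force"][2])
g=im[185:215,300:330].max(2); print(np.mean(F))
for row in g[6:26]: print(*row)
E
```

```text
0 [0.4745 0.1455 0.146 ] [312.9 189.6]
0.23 [0.4782 0.1404 0.1192] [314.8 198. ]
0.3 [0.4787 0.1398 0.1109] [315.  200.4]
0.35 [0.4787 0.1397 0.1049] [315.1 202.1]
0.46 [0.4783 0.1403 0.0917] [314.9 205.6]
3.851320041213008
80 88 96 117 155 174 171 172 175 171 145 98 59 47 49 47 67 101 134 169 170 162 177 180 177 180 179 175 168 168
102 79 69 78 91 103 127 163 175 174 151 101 59 50 49 48 67 100 136 170 175 163 171 181 176 176 183 181 171 167
147 130 109 89 76 66 72 91 110 149 148 104 59 49 50 48 67 100 145 172 176 167 162 176 179 174 182 186 179 168
149 152 143 127 120 112 91 74 78 88 106 93 59 47 48 47 67 100 165 182 175 171 160 165 179 175 175 182 183 174
148 149 150 153 155 173 161 129 101 78 96 91 58 46 46 44 66 100 142 179 184 175 166 160 174 176 170 177 183 180
147 147 148 149 152 181 190 173 156 141 128 109 83 75 69 64 80 100 81 162 204 187 171 160 165 176 170 171 178 179
146 147 148 149 149 180 190 185 182 179 155 123 107 104 92 82 95 86 59 99 179 190 177 170 168 175 173 169 172 174
145 147 149 149 145 179 193 187 181 168 117 53 40 40 43 47 47 52 57 52 94 163 182 177 177 177 
[... 693 characters left out ...]
 166 191 197 196 195 198 203 188 128 73 52 55 68 104 152 170 171 178 183 182 179 180 181 183 185 184
145 146 159 166 189 200 198 196 195 195 196 200 185 156 133 136 149 165 169 162 163 170 178 182 180 179 181 183 186 186
149 162 174 194 202 198 197 197 196 196 195 197 198 200 202 202 198 190 177 165 160 162 171 180 182 179 179 183 186 186
168 197 203 200 200 199 198 197 197 198 198 197 195 194 195 197 198 200 196 185 174 167 169 177 181 181 180 183 186 186
189 200 200 200 200 199 198 198 198 198 197 196 196 196 195 195 195 196 197 200 200 192 184 182 183 182 179 180 184 187
199 197 196 197 199 198 198 196 197 196 198 198 197 196 197 198 196 197 197 198 198 200 199 197 194 188 184 179 181 187
```

The roller centre is at about (315,200.6), which gives a lever angle near 0.31 rad. That is past the click (0.23) and just short of level. It has been held for about 1 s, so I'll release it now.

Call:
carry_out --moves '[0, 0, 0, 0, 0, 0, 0, 0, 0, 0, 0, 0, 0, 0.4, 0, 0, 0, 0, 0.6, 0, 0, 0, 0, 0.8, 0, 0, 0, 0, 0.8, 0, 0, 0, 0, 1, 0, 0, 0, 0, 1.5, 0, 0, 0, 0, 2, 0, 0, 0, 0, 2, 0]'

```text
clock: 6.8
position: [0.4755, 0.1416, 0.2148]
ee_rot: [-0.001, 0.183, 0.983, -0.001]
contact_force: [0.6, 0.2, 0.1]
width: 0.0001
```

Call:
carry_out --moves '[0, 0, 0, 2, 0, 0, 0, 0, 1, 0, 0, 0, 0, 0, 0, 0, 0, 0, 0, 0, 0, 0, 0, 0, 0, 0, 0, 0, 0, 0, 0, 0, 0, 0, 0, 0, 0, 0, 0, 0, 0, 0, 0, 0, 0, 0, 0, 0, 0, 0]'

```text
clock: 7.8
position: [0.4768, 0.1421, 0.2443]
ee_rot: [-0.0, 0.183, 0.983, 0.0]
contact_force: [-0.3, -0.2, 0.3]
width: -0.0001
```

```bash
python3 - <<'E'
from h import *
im=manip.get_image("side"); s=manip.get_state(); print(s["clock"],s["position"],s["contact_force"])
m=np.zeros((400,640),np.uint8); m[178:199,304:325]=im[178:199,304:325].max(2)<65
k,l,st,ce=cv2.connectedComponentsWithStats(m); i=1+np.argmax(st[1:,4]); print(st[i],ce[i])
a=cv2.imread("pics/side0.png")[:,:,::-1]; d=cv2.absdiff(np.ascontiguousarray(a),im).max(2)
print("rod area max diff",d[245:350,315:405].max(), (d[245:350,315:405]>40).sum())
save(cv2.resize(im[120:360,240:420],(450,600)),"c4.png")
E
```

```text
7.85 [0.47679255 0.14206669 0.24432594] [-0.15604     0.06547086 -0.3761021 ]
[308 184  11  11  68] [313.16176471 188.60294118]
rod area max diff 5 0
```

View pics/c4.png

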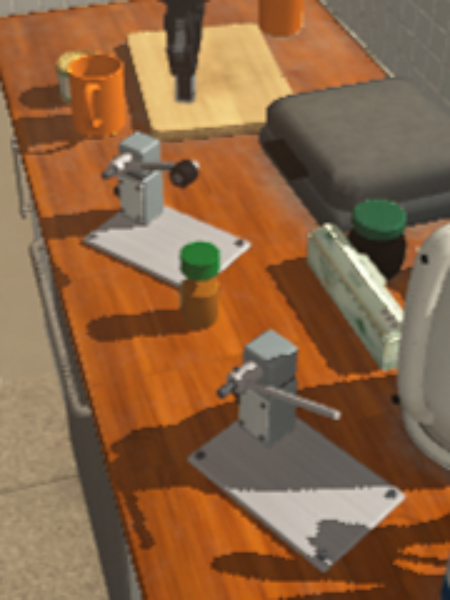

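The roller is back at its rest pixel (313.2,188.6), the rod switch is unchanged, and the gripper is clear above.

```bash
python3 -c "
from rig import manip; print(manip.sign_off())"
```

```text
the job is handed in; nothing more can be done
None
```

The roller switch was pressed to just short of level, held there for about a second, and released. I handed the job in at about 8 s of the 32 s allowed.

- **Press:** I pushed the roller down from above with the closed fingertips to TCP z = 123 mm, about 37 mm below rest. The side camera put the lever at about 0.30–0.33 rad: past the click at 0.23, just short of level at 0.35, and well under overtravel at 0.46. The click itself can't be sensed, so this rests on the measured angle.
- **Force:** The averaged force read 3.6–3.9 N against about 4.1 N expected. That is slightly low but within the sensor noise.
- **Release:** I raised the gripper straight up to z = 244 mm. The roller returned to its starting pixel within 0.1 px, and the contact force is about zero.
- **Rod switch:** It was not touched, and its part of the side picture matches the first one with no visible change.

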